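# Clamp the training telescope

## Task

On the laparoscopy trainer, the clamp that holds the telescope (the instrument with the black camera head and blue ring) is still loose. Turn its brass wing screw clockwise, seen from above, with gentle fingertip strokes against its wings until it is fully down at its stop, without pinching or forcing it. Leave the forceps' wing screw tight as it is, leave everything standing around where it is, and finish clear of everything.

Things in the scene. Friction and masses are not known exactly. Their poses are not given: they have to be found in the camera images.
- trainer: black trainer box with a charcoal lid, 345 x 525 mm, 110 mm high, fixed to the table; origin at the centre of its underside. The flat lid (top 110 mm above the table) carries two clamp holders, which may stand either way round, left or right.
- scope_holder: telescope holder, fixed on the lid; origin on the lid at the centre of its 60 x 85 x 6 mm aluminium foot, z up. A 10 mm steel tube slopes over it from a skin-coloured port at x = +100 mm up towards -x. The wing screw's axis stands at x = 0, y = -24 mm. The clamp bar right under the screw (x +-12, y -40 to +36, 8 mm thick, top 39 mm above the lid when clamped) rises and sinks with it.
- scope_pillar (a point): top centre of the dark guide pillar of the telescope holder, 14 mm across, fixed, at the holder's x = 0, y = +22 mm, 76 mm above the lid, 46 mm from the screw's axis. A finger can go about the screw on the holder's -y side but not round past the pillar.
- scope_head (a point): centre of the telescope's black camera head with blue ring, fixed, 38 mm across and about 70 mm long along the tube, 110 mm from the holder's origin towards its -x; top at most 75 mm above the lid.
- scope_wings (a point): on the axis of the telescope clamp's brass wing screw, at mid-height of its wings: 15.5 mm above the bar's top, 54.5 mm above the lid when fully down. Turns with the screw: x axis along the two wings, z up. The two wings are alike, upright, 5 mm thick, rounded, reach 32 mm from the axis, from 10.5 mm below to 10.5 mm above this point; the hub is 18 mm across.
- scope_screw (a joint): how far the telescope's wing screw still is from its stop, rad: 0 = fully down at its stop, larger = looser; starts between 7 and 10.5. Clockwise from above lowers the value, and screw and bar sink 0.8 mm per rad. Light drag (about 0.05 N m, some 2 N at the wings); it stays where it is left. The stop at 0 is rigid.
- forceps_holder: the like holder of the forceps (thin 8 mm steel shaft, red ring, two steel finger loops), fixed on the lid; same layout and axes as scope_holder; its wing screw is already tight, to be left alone.
- forceps_wings (a point): the same point on the forceps clamp's wing screw (54.5 mm above the lid).
- forceps_screw (a joint): how far the forceps' wing screw is from its stop, rad: starts at 0 (tight).
- spare_screw: loose brass spare thumbscrew standing on its head on the lid, 22 mm across, 26 mm high; origin at the centre of its underside.
- lens_cap: loose blue lens cap on the lid, 28 mm across, 16 mm high; origin at the centre of its underside.
- ring: loose orange exercise ring on the lid, 28 mm across, 10 mm high; origin at the centre of its underside.
- cup: loose clear cup on the table to the right, 66 mm across, 60 mm high; origin at the centre of its underside.
- wipes: loose can of wipes on the table to the right, 70 mm across, 130 mm high; origin at the centre of its underside.
- dish: loose steel dish on the table to the left, 200 x 110 x 30 mm; origin at the centre of its underside.

How it is judged:
By the outcome, as a careful person would: the job done as asked, in the order asked, and still so for the second after the job is handed in, with the robot touching nothing.
It also fails if it takes over 72 s, if anything falls off the work surface, if the arm or the gripper's body presses on something with over 40 N, if the wrist force passes 120 N, or if a joint passes its speed limit or range.

## Robot

A 6-joint arm with a two-finger parallel gripper is mounted at the origin on the work surface. World frame = base frame: x ahead of the robot, y to its left, z up, the work surface at z = 0. Lengths are in m, angles in rad, forces in N, time in s.
With the tool pointing down it reaches from about 0.25 to 0.725 m from the base axis. Payload 4 kg.
Tool frame: the origin (TCP) lies at the very end of the fingers, on their centre line; the grasp point (between the pads) lies 19 mm behind it; z points along the fingers, y is the line along which they close (so a half turn about z gives the same grasp; the last joint's range is limited). The gripper opens to 85 mm and grips with 20 to 120 N. Pads are 22 mm wide; open, the fingers measure 114 mm over their backs; the gripper's body (76 mm by 85 mm) begins 54 mm behind the grasp point. The pads swing forward as they close: fully open they stand 13 mm farther back than shut.
Start: joints at [1.234, 0.241, 0.005, 1.335, 0, 1.571], TCP at [0.165, 0.472, 0.21] pointing down, gripper open.
Joint ranges: [-2.72, 2.72], [-1.05, 1.87], [-1.09, 1.28], [-1.99, 2.15], [-1.42, 1.44], [-3.14, 3.14]. Speed limits (rad/s): [2.79, 2.79, 3.14, 3.14, 3.14, 3.14].

## Interface

Orientations are given as a unit quaternion [w, x, y, z].
In Python, from bench import read_state, capture, camera_model, bot gives the robot as it stands.
- The arm moves only by the tool apply_moves, never from a script. Its argument "targets" is a list of rows, each a list of 3 entries, a list of its own where there are three numbers: the turn, a rotation vector about the tool's x, y, z in units of pi/4 rad (1.0 is pi/4 rad), then the shift along the tool's x, y, z in units of 0.25 m (1.0 is 0.25 m), then the opening, from -1 (shut) to 1 (fully open). In form: [[[wx, wy, wz], [dx, dy, dz], claw], ...]. A call has 1 to 10 rows; each row shifts and turns the commanded pose from where the row before left it, along the tool's axes as they then stand; what a row does not reach is not made up. A row lasts 1/10 s, in which the tool goes at most 50 mm and 8.59 degrees, less where a joint would pass 70% of its speed; a pose out of reach is approached as far as the arm can. A call with a number of a shift or a turn outside -1 to 1 is refused whole. A call with a gripper value outside its range is refused whole. The fingers move at their own pace and stop on an object; "grip_force" is the grip in N (left out, the last holds). Time passes only in rows, so rows that do not move let the fingers close. It gives the time, the measured TCP pose, the force, the opening and the grip force at its end, in the units of the state.
- read_state(): the state, without advancing time (a new reading comes with each control period).
- capture(name): name is "scene" or "top" or "wrist"; returns the picture (480x640x3 uint8, red, green, blue); there is no depth.
- camera_model(name): a dict with "fovy" (degrees; the focal length in pixels is half the picture's height over the tangent of half this angle, whatever the lens; pixels are square), "cx", "cy" (the principal point, pixels), "dist_coeffs" ([k1, k2, p1, p2, k3] as OpenCV has them; the pictures are not rectified), "T" (4x4, takes a point from camera to world coordinates); the wrist camera has in their place "mount" (4x4, takes a point from camera to tool coordinates, whose origin is the TCP and whose axes are the flange's). Camera axes: x right, y up, looking along -z (the intrinsics and any distortion apply to the point x, -y, -z); pixel columns grow to the right and rows downward; lengths in m; the calibration is good to about 2 mm. A picture is of the moment at which its call begins: read the wrist's pose just before it. camera_model takes no time and is no camera call.
- bot.finish_job(): hands the job in; it is judged then, once.
The state is a dict: "clock": time; "joints": joint angles; "dq": joint speeds; "tau": joint torques, N m; "position": TCP position; "tool_rot": TCP orientation; "contact_force": force on the tool from outside, world axes, zero at the start; "moment": the same for the moment, N m; "grip_width": finger opening in m; "gripper_force": force on a finger pad.
Only numpy, scipy, OpenCV 4.12 (cv2) and the standard library are available. Lean on these libraries where they do the work, as an engineer would, in place of code of your own. Each camera call takes 0.05 s, during which the arm holds its last target. There are 200 camera calls.

## Working session

There is one attempt and no reset: what is moved stays moved. The work goes in short steps, Python scripts to look and compute and a tool call to move; the robot and the scene stay as the last step left them, time stands still between calls to the robot, and variables do not carry over. Pictures are saved under pics/ and viewed, at most 10 in all, crops included, and the job is handed in when it is done.

Besides the shell and the picture viewer there is one more tool, called after ">>>" by a JSON object that holds its "method" and its "body". apply_moves: Moves the arm, as the interface text tells. Shifts and turns lie within -1 to 1; 1 stands for 0.25 m of shift or pi/4 rad of turn. Its arguments: {"type":"object","properties":{"targets":{"type":"array"},"grip_force":{"type":"number"}},"required":["targets"]}

```bash
ls; mkdir -p pics; python3 - <<'E'
from bench import *
import cv2
print(read_state())
for n in("top","scene","wrist"):
    print(n,camera_model(n))
for n in("top","scene"):
    cv2.imwrite(f"pics/{n}0.png",capture(n)[:,:,::-1])
E
```

```text
pics
{'clock': 0.0, 'joints': array([ 1.23397327e+00,  2.41420849e-01,  3.69827505e-03,  1.33518756e+00,
       -2.27308037e-05,  1.57080575e+00]), 'dq': array([ 0.0005092 ,  0.00118577,  0.00058259, -0.00182189,  0.00036081,
       -0.0001909 ]), 'tau': array([ 4.84125303e-04, -3.72318649e+01,  2.52407598e+01,  1.71703252e-02,
        1.28664656e-04,  7.20194805e-06]), 'position': array([0.16502588, 0.47125614, 0.20939917]), 'tool_rot': array([-1.65944848e-04,  1.67621099e-01,  9.85850927e-01, -1.04385556e-03]), 'contact_force': array([-0.30625659,  0.50183277, -0.10204991]), 'moment': array([ 0.0292913 ,  0.02415159, -0.00450533]), 'gripper_force': 0.0, 'grip_width': 0.08512408898595489}
top {'fovy': 51.47375697016166, 'cx': 320.65703653563236, 'cy': 246.32463566787985, 'dist_coeffs': array([-0.12887246,  0.        ,  0.        ,  0.        ,  0.        ]), 'T': array([[ 2.30112257e-02,  9.93810928e-01, -1.08675311e-01,
         3.78896331e-01],
       [-9.99731761e-01,  2.31601785e-02,  1.08445118e-04,
         3.26267078e-03],
       [ 2.62471354e-03,  1.08643664e-01,  9.94077293
[... 367 characters left out ...]
 0.9438363 , -0.2809283 ,  0.17393194,  0.25357923],
       [ 0.00518997,  0.53894703,  0.84232367,  1.31853818],
       [ 0.        ,  0.        ,  0.        ,  1.        ]])}
wrist {'fovy': 68.63379627677683, 'cx': 322.394949864203, 'cy': 244.37342342481017, 'dist_coeffs': array([-0.03004372,  0.        ,  0.        ,  0.        ,  0.        ]), 'mount': array([[ 5.68964502e-04,  9.58114135e-01,  2.86386071e-01,
         7.35329836e-02],
       [ 9.99998791e-01, -9.59526738e-04,  1.22342653e-03,
         2.87218323e-04],
       [ 1.44697734e-03,  2.86385028e-01, -9.58113522e-01,
        -1.64428613e-01],
       [ 0.00000000e+00,  0.00000000e+00,  0.00000000e+00,
         1.00000000e+00]])}
```

View pics/top0.png

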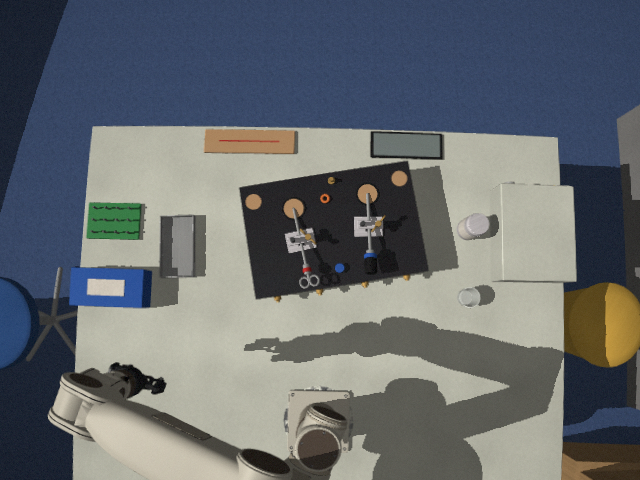

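View pics/scene0.png

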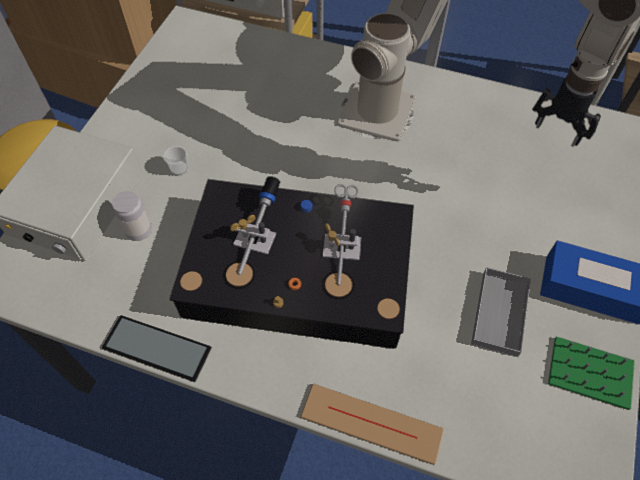

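Top view: the telescope holder is at about (368,226) with its head at (371,262). The forceps are at (300,240), and both ports are at the far side. I'll write helpers and zoom in.

```bash
cat > h.py <<'E'
import numpy as np, cv2
from bench import *
from scipy.spatial.transform import Rotation as R
def tool():
    s=read_state(); q=s['tool_rot']; T=np.eye(4); T[:3,:3]=R.from_quat([q[1],q[2],q[3],q[0]]).as_matrix(); T[:3,3]=s['position']; return T
def cam(n,Tt=None):
    m=camera_model(n); f=240/np.tan(np.radians(m['fovy'])/2)
    K=np.array([[f,0,m['cx']],[0,f,m['cy']],[0,0,1]])
    T=m['T'] if n!='wrist' else (tool() if Tt is None else Tt)@m['mount']
    return K,m['dist_coeffs'],T
def ray(c,p):
    K,d,T=c; u=cv2.undistortPoints(np.array([[p]],float),K,d)[0,0]
    return T[:3,3],T[:3,:3]@np.array([u[0],-u[1],-1])
def onz(c,p,z):
    o,v=ray(c,p); return o+v*(z-o[2])/v[2]
def two(c1,p1,c2,p2):
    (a,u),(b,v)=ray(c1,p1),ray(c2,p2); s=np.linalg.lstsq(np.c_[u,-v],b-a,rcond=None)[0]
    return (a+u*s[0]+b+v*s[1])/2, np.linalg.norm(a+u*s[0]-b-v*s[1])
def proj(c,P):
    K,d,T=c; q=(np.asarray(P,float).reshape(-1,3)-T[:3,3])@T[:3,:3]*[1,-1,-1]
    return cv2.projectPoints(q,np.zeros(3),np.zeros(3),K,d)[0][:,0]
E
python3 - <<'E'
from h import *
t=cv2.imread('pics/top0.png'); s=cv2.imread('pics/scene0.png')
a=cv2.resize(t[175:290,270:400],None,fx=3,fy=3,interpolation=3); b=cv2.resize(s[165:295,210:370],None,fx=2.5,fy=2.5,interpolation=3)
o=np.zeros((345,800,3),np.uint8); o[:,:390]=a; o[:325,395:795]=b
cv2.imwrite('pics/z.png',o)
c=cam('top')
for n,p in dict(foot=(368,226),head=(371,262),port=(367,194),ffoot=(300,240),fport=(293,208)).items(): print(n,onz(c,p,.12))
E
```

```text
foot [ 0.60428887 -0.13712652  0.12      ]
head [ 0.49649566 -0.14741104  0.12      ]
port [ 0.70185931 -0.13303976  0.12      ]
ffoot [0.55733378 0.06505494 0.12      ]
fport [0.6536132 0.0887862 0.12     ]
```

View pics/z.png

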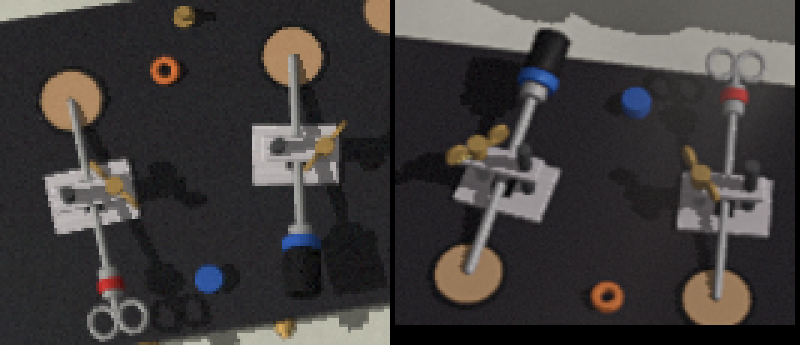

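The crops show the scope screw to the right of its foot, on the holder's -y side, with the pillar on the left. The screw is near (0.605, -0.16). I'll shut the gripper, move over it, and look with the wrist camera.

>>> {"method": "apply_moves", "body": {"targets": [[[0,0,0.188],[0,0,-0.045],-1],[[0,0,0.188],[0,0,-0.045],-1],[[0,0,0.188],[0,0,-0.045],-1],[[0,0,0.188],[0,0,-0.045],-1],[[0,0,0.188],[0,0,-0.045],-1],[[0,0,0.188],[0,0,-0.045],-1],[[0,0,0.188],[0,0,-0.045],-1],[[0,0,0.188],[0,0,-0.045],-1]], "grip_force": 20}}

```text
clock: 0.9
position: [0.1651, 0.4716, 0.3002]
tool_rot: [0.0, 0.69, 0.723, -0.001]
contact_force: [0.1, 0.0, -0.1]
grip_width: -0.0
gripper_force: 0.0
```

>>> {"method": "apply_moves", "body": {"targets": [[[0,0,0],[-0.163,0.102,0],-1],[[0,0,0],[-0.163,0.102,0],-1],[[0,0,0],[-0.163,0.102,0],-1],[[0,0,0],[-0.163,0.102,0],-1],[[0,0,0],[-0.163,0.102,0],-1],[[0,0,0],[-0.163,0.102,0],-1],[[0,0,0],[-0.163,0.102,0],-1],[[0,0,0],[-0.163,0.102,0],-1]]}}

```text
clock: 1.7
position: [0.3867, 0.1553, 0.3001]
tool_rot: [-0.0, 0.688, 0.726, -0.0]
contact_force: [-0.1, 0.5, 0.0]
grip_width: -0.0001
gripper_force: 0.0
```

>>> {"method": "apply_moves", "body": {"targets": [[[0,0,0],[-0.163,0.102,0],-1],[[0,0,0],[-0.163,0.102,0],-1],[[0,0,0],[-0.163,0.102,0],-1],[[0,0,0],[-0.163,0.102,0],-1],[[0,0,0],[-0.163,0.102,0],-1],[[0,0,0],[-0.163,0.102,0],-1],[[0,0,0],[-0.163,0.102,0],-1],[[0,0,0],[-0.163,0.102,0],-1],[[0,0,0],[0,0,0],-1],[[0,0,0],[0,0,0],-1]]}}

```text
clock: 2.7
position: [0.6069, -0.1587, 0.2977]
tool_rot: [-0.002, 0.689, 0.725, -0.001]
contact_force: [0.1, 0.0, 0.8]
grip_width: -0.0002
gripper_force: 0.0
```

```bash
python3 - <<'E'
from h import *
T=tool(); im=capture('wrist'); np.save('T1.npy',T); cv2.imwrite('pics/w1.png',im[:,:,::-1]); print(T.round(4))
E
```

```text
[[-0.0506  0.9987 -0.0041  0.6069]
 [ 0.9987  0.0506  0.0014 -0.1587]
 [ 0.0016 -0.004  -1.      0.2977]
 [ 0.      0.      0.      1.    ]]
```

View pics/w1.png

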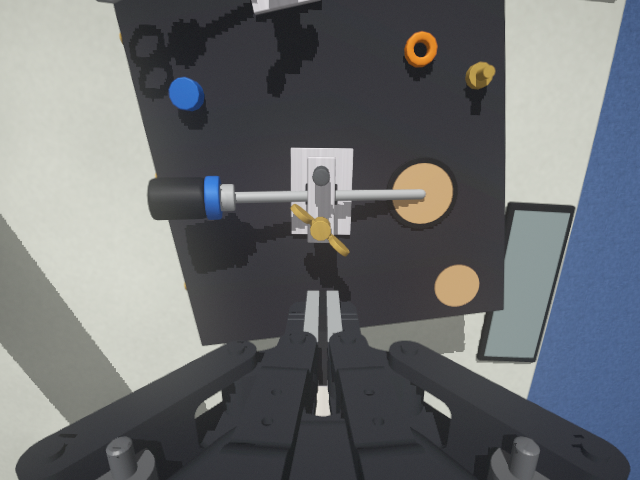

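The wrist view shows the hub at about (320,229), wing tips at (296,207) and (346,252), the pillar top at (320,176), and foot corners near (291,149) to (352,234). Shut, the tip is only about 20 mm wide. Next I'll compute the poses.

```bash
python3 - <<'E'
from h import *
im=cv2.imread('pics/w1.png'); c=cam('wrist',np.load('T1.npy')); ct=cam('top'); cs=cam('scene')
hsv=cv2.cvtColor(im,cv2.COLOR_BGR2HSV)
m=cv2.inRange(hsv,(12,110,80),(30,255,255)); m[:,:280]=0; m[:,360:]=0; m[:190]=0; m[265:]=0
n=cv2.moments(m,True); r=cv2.minAreaRect(cv2.findNonZero(m)); print('brass',n['m00'],n['m10']/n['m00'],n['m01']/n['m00'],r)
hub=(n['m10']/n['m00'],n['m01']/n['m00'])
for z in(.165,.172): print(z,onz(c,hub,z), 'tips',onz(c,(296,207),z+.005),onz(c,(347,252),z+.005))
w=cv2.inRange(hsv,(0,0,140),(180,50,255)); w[:,:285]=0;w[:,357:]=0;w[:140]=0;w[240:]=0
r=cv2.minAreaRect(cv2.findNonZero(w)); b=cv2.boxPoints(r); print(r,b)
P=[onz(c,p,.116) for p in b]; print(np.round(P,4), 'ctr',np.mean(P,0))
print('pillar',onz(c,(320.5,176),.186))
print('port',onz(c,(423,193),.113),'head~',onz(c,(187,198),.16))
# two-view hub top estimate
for nme,f,roi in(('top',ct,(360,400,205,240)),('scene',cs,(225,262,205,240))):
    g=cv2.imread(f'pics/{nme}0.png'); h=cv2.cvtColor(g,cv2.COLOR_BGR2HSV); k=cv2.inRange(h,(12,110,80),(30,255,255))
    q=np.zeros_like(k); x0,x1,y0,y1=roi; q[y0:y1,x0:x1]=k[y0:y1,x0:x1]; n=cv2.moments(q,True); p=(n['m10']/n['m00'],n['m01']/n['m00']); print(nme,n['m00'],p,two(c,hub,f,p))
E
```

```text
brass 821.0 320.0876979293544 229.19123020706456 ((320.4878234863281, 229.1097412109375), (72.30845642089844, 21.55198097229004), 51.34019470214844)
0.165 [ 0.60385439 -0.16066745  0.165     ] tips [ 0.58265365 -0.14124212  0.17      ] [ 0.62832278 -0.17866404  0.17      ]
0.172 [ 0.60384503 -0.15889931  0.172     ] tips [ 0.58315191 -0.13990899  0.177     ] [ 0.62772719 -0.1764346   0.177     ]
((320.4999694824219, 190.99996948242188), (70.99998474121094, 85.99998474121094), 0.0) [[284.99997 233.99997]
 [284.99997 147.99997]
 [355.99997 147.99997]
 [355.99997 233.99997]]
[[ 0.5684 -0.18    0.116 ]
 [ 0.5666 -0.0951  0.116 ]
 [ 0.6341 -0.0917  0.116 ]
 [ 0.6407 -0.1762  0.116 ]] ctr [ 0.60246355 -0.1357394   0.116     ]
pillar [ 0.60204609 -0.11286218  0.186     ]
port [ 0.70434182 -0.13133066  0.113     ] head~ [ 0.48696834 -0.14002987  0.16      ]
top 52.0 (377.8269230769231, 223.30769230769232) (array([ 0.60445934, -0.15997828,  0.17069486]), np.float64(0.0019002301526726934))
scene 167.0 (242.7305389221557, 222.68263473053892) (array([ 0.60389392, -0.16061708,  0.1661309 ]), np.float64(0.0004635288931026762))
```

```bash
python3 - <<'E'
from h import *
s=read_state(); print(np.degrees(s['joints']).round(1), s['contact_force'], s['moment'])
E
```

```text
[-14.6  29.1  35.8  96.8   0.   72.4] [0.06885988 0.74348886 0.29839311] [-0.02980799 -0.0048484   0.00424687]
```

>>> {"method": "apply_moves", "body": {"targets": [[[0,0,-0.1825],[0,0,0],-1],[[0,0,-0.1825],[0,0,0],-1],[[0,0,-0.1825],[0,0,0],-1],[[0,0,-0.1825],[0,0,0],-1],[[0,0,-0.1825],[0,0,0],-1],[[0,0,-0.1825],[0,0,0],-1],[[0,0,-0.1825],[0,0,0],-1],[[0,0,-0.1825],[0,0,0],-1]]}}

```text
clock: 3.55
position: [0.6063, -0.1557, 0.302]
tool_rot: [0.001, 0.181, 0.984, 0.0]
contact_force: [-0.3, -0.2, 0.0]
grip_width: -0.0002
gripper_force: 0.0
```

>>> {"method": "apply_moves", "body": {"targets": [[[0,0,-0.1825],[0,0,0],-1],[[0,0,-0.1825],[0,0,0],-1],[[0,0,-0.1825],[0,0,0],-1],[[0,0,-0.1825],[0,0,0],-1],[[0,0,-0.1825],[0,0,0],-1],[[0,0,-0.1825],[0,0,0],-1],[[0,0,-0.1825],[0,0,0],-1],[[0,0,-0.1825],[0,0,0],-1]]}}

```text
clock: 4.35
position: [0.6063, -0.1557, 0.302]
tool_rot: [0.001, -0.382, 0.924, -0.0]
contact_force: [0.2, 1.0, -0.3]
grip_width: -0.0001
gripper_force: 0.0
```

>>> {"method": "apply_moves", "body": {"targets": [[[0,0,-0.1825],[0,0,0],-1],[[0,0,-0.1825],[0,0,0],-1],[[0,0,-0.1825],[0,0,0],-1],[[0,0,-0.1825],[0,0,0],-1],[[0,0,-0.1825],[0,0,0],-1],[[0,0,-0.1825],[0,0,0],-1],[[0,0,-0.1825],[0,0,0],-1],[[0,0,-0.1825],[0,0,0],-1],[[0,0,0],[0,-0.1,0.1],-1],[[0,0,0],[0,0,0.1],-1]]}}

```text
clock: 5.35
position: [0.6323, -0.1464, 0.2517]
tool_rot: [-0.001, 0.821, -0.571, 0.002]
contact_force: [0.7, -0.5, -0.2]
grip_width: -0.0
gripper_force: 0.0
```

>>> {"method": "apply_moves", "body": {"targets": [[[0,0,0],[0,0,0.1],-1],[[0,0,0],[0,0,0.1],-1],[[0,0,0],[0,0,0],-1],[[0,0,0],[0,0,0],-1]]}}

```text
clock: 5.75
position: [0.63, -0.1478, 0.2017]
tool_rot: [-0.0, 0.82, -0.572, 0.0]
contact_force: [0.4, -0.4, 0.6]
grip_width: -0.0001
gripper_force: 0.0
```

```bash
cat > st.py <<'E'
from h import *
S=np.array([.604,-.160])
def st():
    s=read_state(); T=tool(); d=T[:2,3]-S; x=T[:2,0]
    print('t',round(s['clock'],2),'pos',T[:3,3].round(4),'r',round(np.hypot(*d)*1e3,1),'phi',np.degrees(np.arctan2(d[1],d[0])).round(1),'yaw',np.degrees(np.arctan2(x[1],x[0])).round(1),'toolz',T[:3,2].round(3),'j6',np.degrees(s['joints'][5]).round(1),'F',s['contact_force'].round(2),'M',s['moment'].round(3))
if __name__=='__main__': st()
E
python3 - <<'E'
from st import *
T=tool(); im=capture('wrist'); st(); np.save('T2.npy',T); cv2.imwrite('pics/w2.png',im[:,:,::-1])
E
```

```text
t 5.8 pos [ 0.6309 -0.1483  0.2027] r 29.4 phi 23.6 yaw -69.8 toolz [ 0.003 -0.001 -1.   ] j6 -123.4 F [ 0.36  0.37 -0.48] M [ 0.003 -0.024 -0.014]
```

View pics/w2.png

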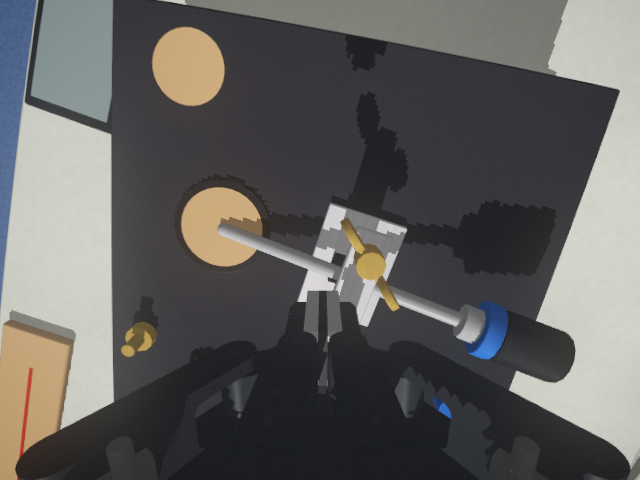

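The view shows the hub at (370,264) and wing tips at (345,222) and (396,308). The closed tip is just beside the near wing. I'll refine the axis by triangulating the two wrist views.

```bash
python3 - <<'E'
from st import *
c1=cam('wrist',np.load('T1.npy')); c2=cam('wrist',np.load('T2.npy'))
im=cv2.imread('pics/w2.png'); m=cv2.inRange(cv2.cvtColor(im,cv2.COLOR_BGR2HSV),(12,110,80),(30,255,255)); q=np.zeros_like(m); q[215:315,335:405]=m[215:315,335:405]
r=cv2.minAreaRect(cv2.findNonZero(q)); n=cv2.moments(q,True); p=(n['m10']/n['m00'],n['m01']/n['m00']); print(r,p)
print(two(c1,(320.2,229.2),c2,p)); print(two(c1,(296,207),c2,(396,308)),two(c1,(347,252),c2,(345,222)))
for z in (.17,.18): print(onz(c2,p,z),onz(c1,(320.2,229.2),z))
for i in range(5): capture('top'); print(read_state()['position'])
E
```

```text
((369.8499755859375, 264.0500183105469), (102.45779418945312, 28.776723861694336), 71.56504821777344) (369.2415923129719, 262.9505833905285)
(array([ 0.60483634, -0.15980474,  0.17037658]), np.float64(0.0007668607008892435))
(array([ 0.58280559, -0.14092145,  0.17868649]), np.float64(0.003883955955269471)) (array([ 0.62830927, -0.17828387,  0.17354461]), np.float64(0.0020476052284299734))
[ 0.60438633 -0.15985235  0.17      ] [ 0.60518047 -0.15972222  0.17      ]
[ 0.60695308 -0.16270561  0.18      ] [ 0.60514568 -0.1572204   0.18      ]
[ 0.63135155 -0.14860546  0.20310006]
[ 0.63153624 -0.14883585  0.20307524]
[ 0.63150371 -0.14900924  0.20276651]
[ 0.63134156 -0.14916424  0.2023151 ]
[ 0.63119021 -0.14916025  0.2018784 ]
```

>>> {"method": "apply_moves", "body": {"targets": [[[0,0,0],[0,0,0.05],-1],[[0,0,0],[0,0,0.05],-1],[[0,0,0],[0,0,0.052],-1],[[0,0,0],[0,0,0],-1],[[0,0,0.19],[0.0169,0.0013,0],-1],[[0,0,0.19],[0.0169,0.0013,0],-1],[[0,0,0.19],[0.0169,0.0013,0],-1],[[0,0,0.19],[0.0169,0.0013,0],-1]]}}

```text
clock: 6.85
position: [0.6316, -0.166, 0.1628]
tool_rot: [0.0, -0.613, 0.79, -0.0]
contact_force: [-0.2, -0.3, -0.3]
grip_width: -0.0002
gripper_force: 0.0
```

```bash
sed -i 's/\[.604,-.160\]/[.6047,-.1598]/' st.py; python3 st.py
```

```text
t 6.85 pos [ 0.6316 -0.166   0.1628] r 27.7 phi -13.0 yaw -104.4 toolz [ 0.001 -0.    -1.   ] j6 -90.3 F [-0.16 -0.34 -0.3 ] M [-0.041 -0.014  0.047]
```

>>> {"method": "apply_moves", "body": {"targets": [[[0,0,0.19],[0.0169,0.0013,0],-1],[[0,0,0.19],[0.0169,0.0013,0],-1],[[0,0,0.19],[0.0169,0.0013,0],-1],[[0,0,0.19],[0.0169,0.0013,0],-1],[[0,0,0.19],[0.0169,0.0013,0],-1],[[0,0,0.19],[0.0169,0.0013,0],-1]]}}

```text
clock: 7.45
position: [0.6157, -0.185, 0.1628]
tool_rot: [0.0, -0.21, 0.978, -0.0]
contact_force: [0.5, 0.9, 0.1]
grip_width: 0.0
gripper_force: 0.0
```

```bash
python3 st.py
```

```text
t 7.45 pos [ 0.6157 -0.185   0.1628] r 27.5 phi -66.4 yaw -155.7 toolz [ 0.001 -0.    -1.   ] j6 -41.0 F [0.48 0.95 0.13] M [-0.001  0.012 -0.006]
```

>>> {"method": "apply_moves", "body": {"targets": [[[0,0,0.19],[0.0169,0.0013,0],-1],[[0,0,0.19],[0.0169,0.0013,0],-1],[[0,0,0.19],[0.0169,0.0013,0],-1],[[0,0,0.19],[0.0169,0.0013,0],-1],[[0,0,0.19],[0.0169,0.0013,0],-1],[[0,0,0.19],[0.0169,0.0013,0],-1],[[0,0,0.19],[0.0169,0.0013,0],-1],[[0,0,0.19],[0.0169,0.0013,0],-1],[[0,0,0.19],[0.0169,0.0013,0],-1],[[0,0,0.19],[0.0169,0.0013,0],-1]]}}

```text
clock: 8.45
position: [0.579, -0.1727, 0.1629]
tool_rot: [0.0, 0.509, 0.861, 0.0]
contact_force: [-0.5, 0.1, 0.2]
grip_width: -0.0002
gripper_force: 0.0
```

```bash
python3 - <<'E'
from st import *
st(); cv2.imwrite('pics/w3.png',capture('wrist')[:,:,::-1])
E
```

```text
t 8.45 pos [ 0.579  -0.1727  0.1629] r 28.7 phi -153.4 yaw 118.8 toolz [ 0.001 -0.    -1.   ] j6 44.6 F [-0.52  0.07  0.15] M [-0.008 -0.016  0.005]
```

View pics/w3.png

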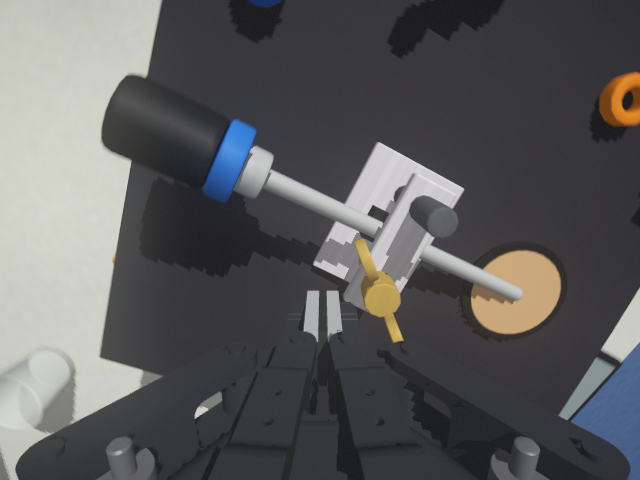

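The hub is at (381,297), with wing ends at (362,243) and (398,340). I'll compute the wing angle exactly.

```bash
python3 - <<'E'
from st import *
st(); c=cam('wrist'); 
for z in(.168,.175):
    a,b,h=[onz(c,p,z)[:2] for p in((361,241),(399,341),(380,296))]; d=a-b; print(np.degrees(np.arctan2(d[1],d[0])),a,b,h)
E
```

```text
t 8.5 pos [ 0.5787 -0.1721  0.163 ] r 28.7 phi -154.8 yaw 118.6 toolz [ 0.  0. -1.] j6 44.9 F [-0.49  1.39 -0.06] M [-0.017  0.069 -0.024]
140.2954602270179 [ 0.58128647 -0.13940386] [ 0.62590684 -0.17645438] [ 0.60394525 -0.15937417]
140.2954602270178 [ 0.57961945 -0.13800505] [ 0.62228024 -0.17342842] [ 0.60128312 -0.15709832]
```

```bash
python3 - <<'E'
from st import *
c=cam('wrist'); T=tool()
for p in((0,0,0),(.011,.01,0),(.011,-.01,0),(.011,0,-.02),(-.011,0,0)): print(p,proj(c,T[:3,:3]@np.array(p)+T[:3,3])[0].round(1))
for z in(.154,.165,.175,.18): print(z,proj(c,[.6047,-.1598,z])[0].round(1))
for a in(140,160,170): 
  print(a,[proj(c,[.6047+.032*np.cos(np.radians(a)),-.1598+.032*np.sin(np.radians(a)),z])[0].round(1).tolist() for z in(.162,.181)])
E
```

```text
(0, 0, 0) [323.  290.1]
(0.011, 0.01, 0) [343.1 269.8]
(0.011, -0.01, 0) [303.  269.8]
(0.011, 0, -0.02) [323.1 285.8]
(-0.011, 0, 0) [323.  309.6]
0.154 [376.7 286.1]
0.165 [379.9 294.8]
0.175 [383.2 303.7]
0.18 [384.9 308.5]
140 [[358.0, 236.2], [362.1, 247.8]]
160 [[338.4, 247.6], [340.2, 260.3]]
170 [[330.5, 255.4], [331.4, 268.9]]
```

>>> {"method": "apply_moves", "body": {"targets": [[[0,0,0.19],[0.0169,0.0013,0],-1],[[0,0,0.19],[0.0169,0.0013,0],-1],[[0,0,0.19],[0.0169,0.0013,0],-1],[[0,0,0],[0,0,0],-1]]}}

```text
clock: 8.9
position: [0.5756, -0.1602, 0.1628]
tool_rot: [0.0, 0.684, 0.729, 0.0]
contact_force: [-0.5, -0.5, -0.1]
grip_width: 0.0002
gripper_force: 0.0
```

```bash
cat > wing.py <<'E'
from st import *
def wing(z=.172,save=None):
    c=cam('wrist'); im=capture('wrist')[:,:,::-1].copy()
    if save: cv2.imwrite(save,im)
    m=cv2.inRange(cv2.cvtColor(im,cv2.COLOR_BGR2HSV),(12,110,70),(30,255,255))
    p=proj(c,[*S,z])[0]; q=np.zeros_like(m); cv2.circle(q,tuple(int(v) for v in p),75,255,-1); q&=m
    pts=cv2.findNonZero(q)
    if pts is None: print('none'); return
    # project pixels to plane, principal direction
    g=np.array([onz(c,x,z)[:2] for x in pts[:,0].astype(float)]); g=g[np.hypot(*(g-S).T)<.04]
    mu=g.mean(0); w,v=np.linalg.eigh(np.cov(g.T)); d=v[:,1]; print('wing',np.degrees(np.arctan2(d[1],d[0])).round(1)%180,'n',len(g),'ctr',mu.round(4),'sd',np.sqrt(w).round(4))
if __name__=='__main__': st(); wing()
E
python3 - <<'E'
from wing import *
st(); wing(save='pics/w4.png')
a=cv2.imread('pics/w4.png'); s=capture('scene')[:,:,::-1]
o=np.zeros((400,800,3),np.uint8); o[:,:400]=cv2.resize(a[190:390,220:420],(400,400)); o[:,400:]=cv2.resize(s[170:270,200:300],(400,400),interpolation=3)
cv2.imwrite('pics/z4.png',o)
E
```

```text
t 8.9 pos [ 0.5756 -0.1602  0.1628] r 29.1 phi -179.2 yaw 93.6 toolz [ 0.001 -0.    -1.   ] j6 70.8 F [-0.53 -0.5  -0.09] M [-0.032 -0.027 -0.009]
wing 139.8 n 2704 ctr [ 0.6036 -0.1585] sd [0.0039 0.0164]
```

View pics/z4.png

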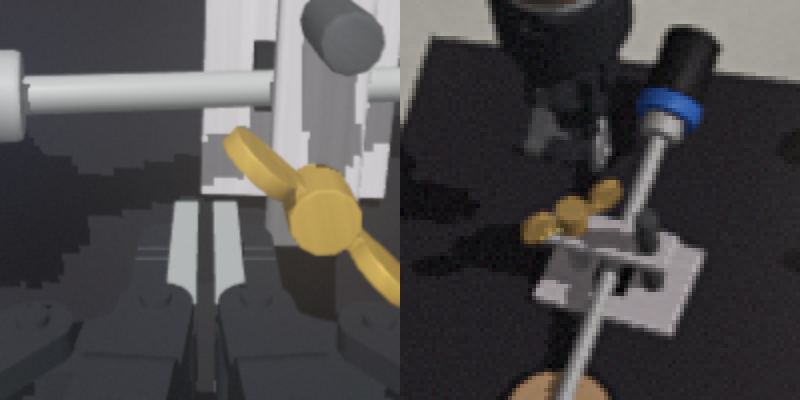

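```bash
python3 - <<'E'
from st import *
c=cam('scene'); T=tool()
for z in(0,-.01,-.02,-.03): print(z,[proj(c,T[:3,:3]@np.array([x,y,z])+T[:3,3])[0].round(1).tolist() for x in(-.011,.011) for y in(-.01,.01)])
s=capture('scene')[:,:,::-1]; st()
o=cv2.resize(s[180:240,210:290],(800,600),interpolation=cv2.INTER_CUBIC); o=cv2.convertScaleAbs(o,alpha=1.8,beta=20); cv2.imwrite('pics/z5.png',o)
E
```

```text
0 [[244.7, 209.6], [241.9, 216.4], [253.6, 211.7], [250.8, 218.5]]
-0.01 [[244.3, 207.2], [241.4, 214.0], [253.2, 209.3], [250.4, 216.1]]
-0.02 [[243.9, 204.7], [241.0, 211.5], [252.9, 206.8], [250.0, 213.7]]
-0.03 [[243.4, 202.2], [240.5, 209.0], [252.5, 204.3], [249.6, 211.2]]
t 9.05 pos [ 0.5757 -0.1607  0.1626] r 29.0 phi -178.2 yaw 93.7 toolz [ 0. -0. -1.] j6 70.7 F [ 0.16 -0.02 -0.77] M [0.002 0.018 0.055]
```

View pics/z5.png

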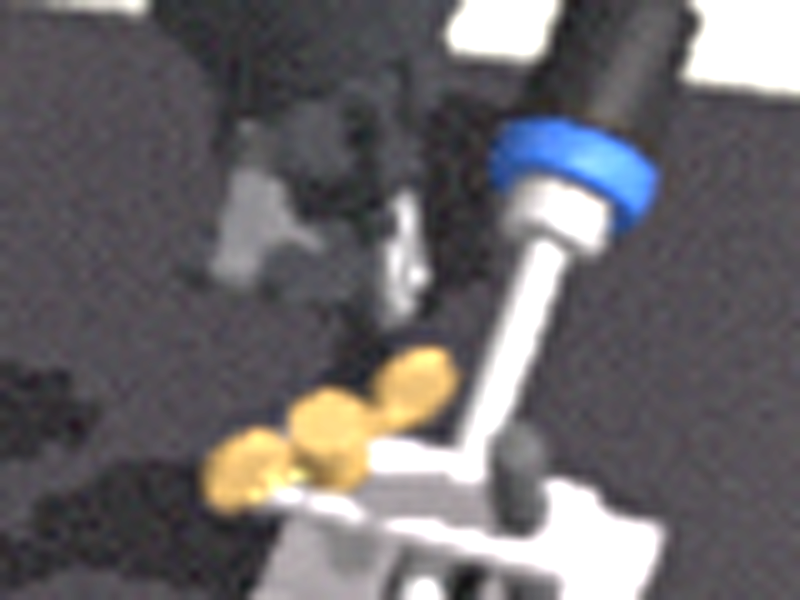

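The wings haven't moved (139.8°), so the tip passed above them. Both the wrist and scene views put the shut tip about 25 mm behind the TCP. I'll go down 20 mm here, where it's clear, 2 mm further out, watching the force.

>>> {"method": "apply_moves", "body": {"targets": [[[0,0,0],[0,-0.008,0.02],-1],[[0,0,0],[0,0,0.02],-1],[[0,0,0],[0,0,0.02],-1],[[0,0,0],[0,0,0.02],-1],[[0,0,0.1],[0.01,0.0004,0],-1],[[0,0,0.1],[0.01,0.0004,0],-1],[[0,0,0],[0,0,0],-1]]}}

```text
clock: 9.75
position: [0.5734, -0.1553, 0.1418]
tool_rot: [-0.0, 0.74, 0.672, -0.0]
contact_force: [-0.8, -0.7, 0.8]
grip_width: -0.0001
gripper_force: 0.0
```

```bash
python3 wing.py
```

```text
t 9.75 pos [ 0.5734 -0.1553  0.1418] r 31.6 phi 171.9 yaw 84.5 toolz [-0.001  0.    -1.   ] j6 80.3 F [-0.8  -0.68  0.78] M [-0.049  0.005  0.015]
wing 141.2 n 3616 ctr [ 0.6023 -0.1568] sd [0.0042 0.0158]
```

>>> {"method": "apply_moves", "body": {"targets": [[[0,0,0.1],[0.01,0.0004,0],-1],[[0,0,0.1],[0.01,0.0004,0],-1],[[0,0,0.1],[0.01,0.0004,0],-1],[[0,0,0],[0,0,0],-1]]}}

```text
clock: 10.2
position: [0.5748, -0.1489, 0.142]
tool_rot: [0.0, 0.814, 0.581, -0.001]
contact_force: [-1.0, -1.8, -1.0]
grip_width: 0.0001
gripper_force: 0.8
```

```bash
python3 - <<'E'
from wing import *
st(); wing(save='pics/w6.png')
a=cv2.imread('pics/w6.png'); cv2.imwrite('pics/z6.png',cv2.resize(a[180:380,220:440],(660,600),interpolation=3))
E
```

```text
t 10.2 pos [ 0.5748 -0.1489  0.142 ] r 31.8 phi 159.9 yaw 71.0 toolz [-0.001 -0.001 -1.   ] j6 94.5 F [-1.05 -1.77 -1.01] M [-0.42   0.158 -0.017]
wing 130.0 n 3885 ctr [ 0.6036 -0.1577] sd [0.0043 0.0167]
```

View pics/z6.png

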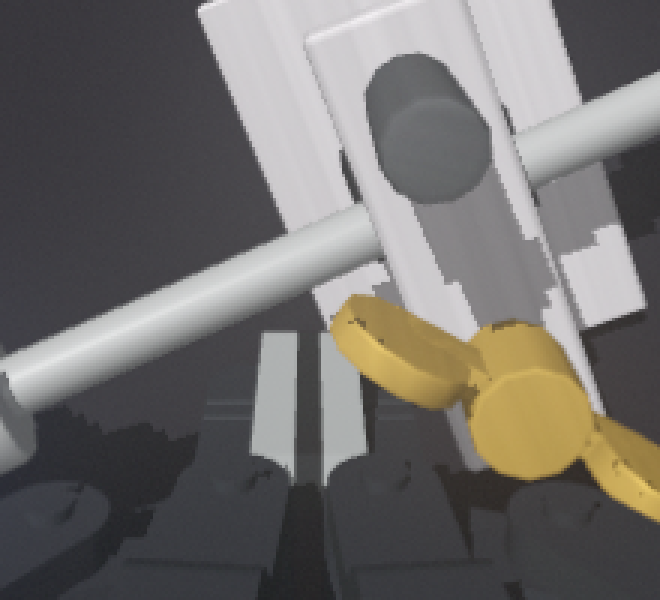

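The wing moved from 141° to 130° under about 2 N. The tip sits beside the wing and below its top, so this depth works. I'll lift, rewind the orbit above the wings, and start full strokes at r≈31 mm.

>>> {"method": "apply_moves", "body": {"targets": [[[0,0,0],[-0.008,0,0],-1],[[0,0,0],[0,0,-0.06],-1],[[0,0,0],[0,0,-0.06],-1],[[0,0,0],[0,0.002,0],-1],[[0,0,-0.19],[-0.0184,0.0014,0],-1],[[0,0,-0.19],[-0.0184,0.0014,0],-1],[[0,0,-0.19],[-0.0184,0.0014,0],-1],[[0,0,-0.19],[-0.0184,0.0014,0],-1]]}}

```text
clock: 11.05
position: [0.5741, -0.1684, 0.1715]
tool_rot: [-0.001, 0.605, 0.797, 0.0]
contact_force: [0.1, -0.2, -0.5]
grip_width: 0.0005
gripper_force: 0.0
```

>>> {"method": "apply_moves", "body": {"targets": [[[0,0,-0.19],[-0.0184,0.0014,0],-1],[[0,0,-0.19],[-0.0184,0.0014,0],-1],[[0,0,-0.19],[-0.0184,0.0014,0],-1],[[0,0,-0.19],[-0.0184,0.0014,0],-1],[[0,0,-0.19],[-0.0184,0.0014,0],-1],[[0,0,-0.19],[-0.0184,0.0014,0],-1],[[0,0,-0.19],[-0.0184,0.0014,0],-1],[[0,0,-0.19],[-0.0184,0.0014,0],-1],[[0,0,-0.19],[-0.0184,0.0014,0],-1],[[0,0,-0.19],[-0.0184,0.0014,0],-1]]}}

```text
clock: 12.05
position: [0.61, -0.1907, 0.1714]
tool_rot: [-0.0, -0.097, 0.995, 0.0]
contact_force: [0.7, 0.4, 0.5]
grip_width: 0.0002
gripper_force: 0.0
```

>>> {"method": "apply_moves", "body": {"targets": [[[0,0,-0.19],[-0.0184,0.0014,0],-1],[[0,0,-0.19],[-0.0184,0.0014,0],-1],[[0,0,-0.19],[-0.0184,0.0014,0],-1],[[0,0,-0.19],[-0.0184,0.0014,0],-1],[[0,0,-0.19],[-0.0184,0.0014,0],-1],[[0,0,-0.19],[-0.0184,0.0014,0],-1],[[0,0,-0.19],[-0.0184,0.0014,0],-1],[[0,0,-0.19],[-0.0184,0.0014,0],-1],[[0,0,0],[0,0,0],-1]]}}

```text
clock: 12.95
position: [0.6346, -0.1655, 0.1714]
tool_rot: [-0.0, -0.637, 0.771, 0.001]
contact_force: [0.8, -0.2, -0.0]
grip_width: -0.0001
gripper_force: 0.0
```

```bash
python3 wing.py
```

```text
t 12.95 pos [ 0.6346 -0.1655  0.1714] r 30.4 phi -10.7 yaw -100.8 toolz [-0.001  0.001 -1.   ] j6 -93.8 F [ 0.85 -0.17 -0.02] M [-0.038 -0.004 -0.04 ]
wing 130.0 n 2375 ctr [ 0.6045 -0.161 ] sd [0.0038 0.0162]
```

>>> {"method": "apply_moves", "body": {"targets": [[[0,0,-0.19],[-0.0184,0.0,0],-1],[[0,0,0],[0,0,0.04],-1],[[0,0,0],[0,0,0.04],-1],[[0,0,0],[0,0,0.04],-1],[[0,0,0.19],[0.0184,0.0014,0.006],-1],[[0,0,0.19],[0.0184,0.0014,0],-1],[[0,0,0.19],[0.0184,0.0014,0],-1],[[0,0,0.19],[0.0184,0.0014,0],-1],[[0,0,0.19],[0.0184,0.0014,0],-1],[[0,0,0.19],[0.0184,0.0014,0],-1]]}}

```text
clock: 14.0
position: [0.6229, -0.1849, 0.1391]
tool_rot: [0.0, -0.308, 0.951, 0.001]
contact_force: [1.5, 1.6, -1.0]
grip_width: -0.0
gripper_force: 1.2
```

```bash
python3 wing.py
```

```text
t 14.0 pos [ 0.6229 -0.1849  0.1391] r 31.0 phi -54.0 yaw -144.1 toolz [-0.     0.002 -1.   ] j6 -52.4 F [ 1.51  1.58 -0.96] M [ 0.235 -0.524 -0.061]
wing 95.7 n 3817 ctr [ 0.6034 -0.1624] sd [0.0043 0.0165]
```

>>> {"method": "apply_moves", "body": {"targets": [[[0,0,0.19],[0.0184,0.0014,0],-1],[[0,0,0.19],[0.0184,0.0014,0],-1],[[0,0,0.19],[0.0184,0.0014,0],-1],[[0,0,0.19],[0.0184,0.0014,0],-1],[[0,0,0.19],[0.0184,0.0014,0],-1],[[0,0,0.19],[0.0184,0.0014,0],-1],[[0,0,0.19],[0.0184,0.0014,0],-1],[[0,0,0.19],[0.0184,0.0014,0],-1],[[0,0,0.19],[0.0184,0.0014,0],-1]]}}

```text
clock: 14.95
position: [0.5839, -0.1847, 0.1396]
tool_rot: [-0.0, 0.35, 0.937, -0.001]
contact_force: [0.7, -2.7, -2.0]
grip_width: 0.0
gripper_force: 1.2
```

>>> {"method": "apply_moves", "body": {"targets": [[[0,0,0.19],[0.0184,0.0014,0],-1],[[0,0,0.19],[0.0184,0.0014,0],-1],[[0,0,0.19],[0.0184,0.0014,0],-1],[[0,0,0.19],[0.0184,0.0014,0],-1],[[0,0,0.19],[0.0184,0.0014,0],-1],[[0,0,0.19],[0.0184,0.0014,0],-1],[[0,0,0.19],[0.0184,0.0014,0],-1],[[0,0,0.19],[0.0184,0.0014,0],-1],[[0,0,0.19],[0.0184,0.0014,0],-1]]}}

```text
clock: 15.85
position: [0.5748, -0.1461, 0.1389]
tool_rot: [-0.001, 0.857, 0.516, -0.002]
contact_force: [-2.8, -1.1, -1.0]
grip_width: -0.0
gripper_force: 1.2
```

```bash
python3 wing.py
```

```text
t 15.85 pos [ 0.5748 -0.1461  0.1389] r 32.9 phi 155.5 yaw 62.1 toolz [-0.005 -0.    -1.   ] j6 103.7 F [-2.75 -1.09 -1.04] M [-0.158  0.618  0.037]
wing 126.1 n 4129 ctr [ 0.6044 -0.1571] sd [0.0044 0.0166]
```

>>> {"method": "apply_moves", "body": {"targets": [[[0,0,0],[-0.008,0.006,0],-1],[[0,0,0],[0,0,-0.065],-1],[[0,0,0],[0,0,-0.065],-1],[[0,0,-0.19],[-0.0184,0.0014,0],-1],[[0,0,-0.19],[-0.0184,0.0014,0],-1],[[0,0,-0.19],[-0.0184,0.0014,0],-1],[[0,0,-0.19],[-0.0184,0.0014,0],-1],[[0,0,-0.19],[-0.0184,0.0014,0],-1],[[0,0,-0.19],[-0.0184,0.0014,0],-1]]}}

```text
clock: 16.8
position: [0.5771, -0.1759, 0.1735]
tool_rot: [0.001, 0.543, 0.84, 0.0]
contact_force: [-0.6, 0.7, -0.2]
grip_width: -0.0003
gripper_force: 0.0
```

>>> {"method": "apply_moves", "body": {"targets": [[[0,0,-0.19],[-0.0184,0.0014,0],-1],[[0,0,-0.19],[-0.0184,0.0014,0],-1],[[0,0,-0.19],[-0.0184,0.0014,0],-1],[[0,0,-0.19],[-0.0184,0.0014,0],-1],[[0,0,-0.19],[-0.0184,0.0014,0],-1],[[0,0,-0.19],[-0.0184,0.0014,0],-1],[[0,0,-0.19],[-0.0184,0.0014,0],-1],[[0,0,-0.19],[-0.0184,0.0014,0],-1],[[0,0,-0.19],[-0.0184,0.0014,0],-1],[[0,0,-0.19],[-0.0184,0.0014,0],-1]]}}

```text
clock: 17.8
position: [0.6158, -0.1926, 0.1733]
tool_rot: [0.0, -0.172, 0.985, -0.0]
contact_force: [0.4, -0.2, 0.0]
grip_width: 0.0002
gripper_force: 0.0
```

>>> {"method": "apply_moves", "body": {"targets": [[[0,0,-0.19],[-0.0184,0.0014,0],-1],[[0,0,-0.19],[-0.0184,0.0014,0],-1],[[0,0,-0.19],[-0.0184,0.0014,0],-1],[[0,0,-0.19],[-0.0184,0.0014,0],-1],[[0,0,-0.19],[-0.0184,0.0014,0],-1],[[0,0,-0.19],[-0.0184,0.0014,0],-1],[[0,0,-0.19],[-0.0184,0.0014,0],-1],[[0,0,0],[0,0,0],-1]]}}

```text
clock: 18.6
position: [0.6359, -0.1685, 0.1733]
tool_rot: [0.0, -0.638, 0.77, -0.0]
contact_force: [-0.5, -0.4, -0.8]
grip_width: 0.0
gripper_force: 0.0
```

```bash
python3 wing.py
```

```text
t 18.6 pos [ 0.6359 -0.1685  0.1733] r 32.4 phi -15.6 yaw -100.7 toolz [ 0.001  0.    -1.   ] j6 -94.1 F [-0.5  -0.43 -0.81] M [ 0.052 -0.019  0.037]
wing 125.1 n 2127 ctr [ 0.6048 -0.1624] sd [0.0037 0.0157]
```

>>> {"method": "apply_moves", "body": {"targets": [[[0,0,-0.14],[-0.024,0.005,0],-1],[[0,0,0],[0,0,0.047],-1],[[0,0,0],[0,0,0.047],-1],[[0,0,0],[0,0,0.047],-1],[[0,0,0.19],[0.0184,0.0014,0],-1],[[0,0,0.19],[0.0184,0.0014,0],-1],[[0,0,0.19],[0.0184,0.0014,0],-1],[[0,0,0.19],[0.0184,0.0014,0],-1],[[0,0,0.19],[0.0184,0.0014,0],-1],[[0,0,0.19],[0.0184,0.0014,0],-1]]}}

```text
clock: 19.65
position: [0.6218, -0.1853, 0.1361]
tool_rot: [-0.0, -0.289, 0.957, 0.001]
contact_force: [2.5, 1.1, -1.5]
grip_width: -0.0
gripper_force: 1.2
```

>>> {"method": "apply_moves", "body": {"targets": [[[0,0,0.19],[0.0184,0.0014,0],-1],[[0,0,0.19],[0.0184,0.0014,0],-1],[[0,0,0.19],[0.0184,0.0014,0],-1],[[0,0,0.19],[0.0184,0.0014,0],-1],[[0,0,0.19],[0.0184,0.0014,0],-1],[[0,0,0.19],[0.0184,0.0014,0],-1],[[0,0,0.19],[0.0184,0.0014,0],-1],[[0,0,0.19],[0.0184,0.0014,0],-1],[[0,0,0.19],[0.0184,0.0014,0],-1]]}}

```text
clock: 20.55
position: [0.583, -0.1835, 0.1364]
tool_rot: [-0.0, 0.369, 0.929, -0.001]
contact_force: [2.4, -1.1, -0.7]
grip_width: 0.0004
gripper_force: 1.2
```

```bash
python3 wing.py
```

```text
t 20.55 pos [ 0.583  -0.1835  0.1364] r 32.1 phi -132.5 yaw 136.6 toolz [-0.001 -0.001 -1.   ] j6 25.9 F [ 2.37 -1.12 -0.69] M [-0.482 -0.249  0.005]
wing 18.400000000000006 n 4101 ctr [ 0.6009 -0.158 ] sd [0.0043 0.0163]
```

>>> {"method": "apply_moves", "body": {"targets": [[[0,0,0.19],[0.0184,0.0016,0],-1],[[0,0,0.19],[0.0184,0.0016,0],-1],[[0,0,0.19],[0.0184,0.0016,0],-1],[[0,0,0.19],[0.0184,0.0016,0],-1],[[0,0,0.19],[0.0184,0.0016,0],-1],[[0,0,0.19],[0.0184,0.0016,0],-1],[[0,0,0.19],[0.0184,0.0016,0],-1],[[0,0,0.19],[0.0184,0.0016,0],-1],[[0,0,0.19],[0.0184,0.0016,0],-1]]}}

```text
clock: 21.5
position: [0.5758, -0.1445, 0.136]
tool_rot: [-0.001, 0.867, 0.499, -0.002]
contact_force: [-2.6, -1.3, -2.1]
grip_width: -0.0001
gripper_force: 1.2
```

```bash
python3 wing.py
```

```text
t 21.5 pos [ 0.5758 -0.1445  0.136 ] r 32.7 phi 152.1 yaw 59.9 toolz [-0.005  0.    -1.   ] j6 106.1 F [-2.63 -1.29 -2.12] M [-0.194  0.471 -0.073]
wing 122.4 n 4065 ctr [ 0.6049 -0.1559] sd [0.0043 0.016 ]
```

>>> {"method": "apply_moves", "body": {"targets": [[[0,0,0],[-0.008,0.004,0],-1],[[0,0,0],[0,0,-0.07],-1],[[0,0,0],[0,0,-0.07],-1],[[0,0,-0.19],[-0.0184,0.0014,0],-1],[[0,0,-0.19],[-0.0184,0.0014,0],-1],[[0,0,-0.19],[-0.0184,0.0014,0],-1],[[0,0,-0.19],[-0.0184,0.0014,0],-1],[[0,0,-0.19],[-0.0184,0.0014,0],-1],[[0,0,-0.19],[-0.0184,0.0014,0],-1]]}}

```text
clock: 22.45
position: [0.5763, -0.174, 0.1731]
tool_rot: [0.0, 0.559, 0.829, 0.0]
contact_force: [-0.9, -0.3, -0.8]
grip_width: 0.0001
gripper_force: 0.0
```

>>> {"method": "apply_moves", "body": {"targets": [[[0,0,-0.19],[-0.0184,0.0014,0],-1],[[0,0,-0.19],[-0.0184,0.0014,0],-1],[[0,0,-0.19],[-0.0184,0.0014,0],-1],[[0,0,-0.19],[-0.0184,0.0014,0],-1],[[0,0,-0.19],[-0.0184,0.0014,0],-1],[[0,0,-0.19],[-0.0184,0.0014,0],-1],[[0,0,-0.19],[-0.0184,0.0014,0],-1],[[0,0,-0.19],[-0.0184,0.0014,0],-1],[[0,0,-0.19],[-0.0184,0.0014,0],-1],[[0,0,-0.19],[-0.0184,0.0014,0],-1]]}}

```text
clock: 23.45
position: [0.6144, -0.1921, 0.173]
tool_rot: [0.0, -0.152, 0.988, -0.0]
contact_force: [0.3, -0.2, 0.3]
grip_width: 0.0001
gripper_force: 0.0
```

>>> {"method": "apply_moves", "body": {"targets": [[[0,0,-0.19],[-0.0184,0.0014,0],-1],[[0,0,-0.19],[-0.0184,0.0014,0],-1],[[0,0,-0.19],[-0.0184,0.0014,0],-1],[[0,0,-0.19],[-0.0184,0.0014,0],-1],[[0,0,-0.19],[-0.0184,0.0014,0],-1],[[0,0,-0.19],[-0.0184,0.0014,0],-1],[[0,0,-0.19],[-0.0184,0.0014,0],-1],[[0,0,0],[0,0,0],-1]]}}

```text
clock: 24.25
position: [0.6354, -0.1689, 0.1729]
tool_rot: [0.0, -0.623, 0.783, -0.0]
contact_force: [0.5, -0.7, 0.2]
grip_width: 0.0002
gripper_force: 0.0
```

```bash
python3 wing.py
```

```text
t 24.25 pos [ 0.6354 -0.1689  0.1729] r 32.0 phi -16.5 yaw -103.0 toolz [ 0.001  0.    -1.   ] j6 -91.9 F [ 0.53 -0.65  0.24] M [ 0.046 -0.033  0.044]
wing 121.4 n 2020 ctr [ 0.6051 -0.1638] sd [0.0036 0.0152]
```

Total turned is about 6.6 rad, so the stop is 0.4 to 3.9 rad away. From here I'll use slow, small steps and check the force.

>>> {"method": "apply_moves", "body": {"targets": [[[0,0,-0.14],[-0.018,0.004,0],-1],[[0,0,0],[0,0,0.049],-1],[[0,0,0],[0,0,0.049],-1],[[0,0,0],[0,0,0.05],-1],[[0,0,0.15],[0.0146,0.0009,0],-1],[[0,0,0.15],[0.0146,0.0009,0],-1],[[0,0,0],[0,0,0],-1]]}}

```text
clock: 25.0
position: [0.6324, -0.1719, 0.1344]
tool_rot: [-0.001, -0.57, 0.822, 0.001]
contact_force: [-1.0, -0.2, 0.0]
grip_width: 0.0
gripper_force: 0.0
```

```bash
python3 wing.py
```

```text
t 25.0 pos [ 0.6324 -0.1719  0.1344] r 30.2 phi -23.7 yaw -110.5 toolz [-0.002  0.    -1.   ] j6 -84.7 F [-0.97 -0.15  0.01] M [0.02  0.013 0.009]
wing 124.2 n 3114 ctr [ 0.6063 -0.1679] sd [0.0039 0.013 ]
```

>>> {"method": "apply_moves", "body": {"targets": [[[0,0,0.05],[0.0049,0.0001,0],-1],[[0,0,0.05],[0.0049,0.0001,0],-1],[[0,0,0.05],[0.0049,0.0001,0],-1],[[0,0,0.05],[0.0049,0.0001,0],-1],[[0,0,0.05],[0.0049,0.0001,0],-1],[[0,0,0.05],[0.0049,0.0001,0],-1],[[0,0,0.05],[0.0049,0.0001,0],-1],[[0,0,0.05],[0.0049,0.0001,0],-1]]}}

```text
clock: 25.85
position: [0.629, -0.1792, 0.1355]
tool_rot: [0.001, -0.436, 0.9, 0.0]
contact_force: [1.0, 1.6, 0.0]
grip_width: 0.0003
gripper_force: 1.0
```

```bash
python3 wing.py
```

```text
t 25.85 pos [ 0.629  -0.1792  0.1355] r 31.1 phi -38.6 yaw -128.3 toolz [ 0.001  0.001 -1.   ] j6 -67.6 F [1.03 1.56 0.04] M [ 0.233 -0.362 -0.001]
wing 109.8 n 3292 ctr [ 0.6045 -0.1669] sd [0.004  0.0148]
```

>>> {"method": "apply_moves", "body": {"targets": [[[0,0,0.05],[0.0049,0.0001,0],-1],[[0,0,0.05],[0.0049,0.0001,0],-1],[[0,0,0.05],[0.0049,0.0001,0],-1],[[0,0,0.05],[0.0049,0.0001,0],-1],[[0,0,0.05],[0.0049,0.0001,0],-1]]}}

```text
clock: 26.4
position: [0.6246, -0.1837, 0.1354]
tool_rot: [0.0, -0.346, 0.938, 0.0]
contact_force: [1.7, 1.7, -1.5]
grip_width: 0.0002
gripper_force: 1.0
```

```bash
python3 - <<'E'
from st import *
st()
E
```

```text
t 26.4 pos [ 0.6246 -0.1837  0.1354] r 31.1 phi -50.2 yaw -139.6 toolz [ 0.     0.001 -1.   ] j6 -56.9 F [ 1.75  1.7  -1.52] M [ 0.232 -0.385  0.004]
```

>>> {"method": "apply_moves", "body": {"targets": [[[0,0,0.05],[0.0049,0.0001,0],-1],[[0,0,0.05],[0.0049,0.0001,0],-1],[[0,0,0.05],[0.0049,0.0001,0],-1],[[0,0,0.05],[0.0049,0.0001,0],-1]]}}

```text
clock: 26.8
position: [0.6207, -0.1867, 0.1355]
tool_rot: [0.0, -0.271, 0.963, 0.0]
contact_force: [2.7, 1.5, -1.9]
grip_width: -0.0001
gripper_force: 1.0
```

>>> {"method": "apply_moves", "body": {"targets": [[[0,0,0.05],[0.0049,0.0001,0],-1],[[0,0,0.05],[0.0049,0.0001,0],-1],[[0,0,0.05],[0.0049,0.0001,0],-1],[[0,0,0.05],[0.0049,0.0001,0],-1]]}}

```text
clock: 27.2
position: [0.6164, -0.1891, 0.1356]
tool_rot: [0.0, -0.195, 0.981, 0.0]
contact_force: [1.3, 0.8, -0.8]
grip_width: -0.0001
gripper_force: 1.0
```

>>> {"method": "apply_moves", "body": {"targets": [[[0,0,0.05],[0.0049,0.0001,0],-1],[[0,0,0.05],[0.0049,0.0001,0],-1],[[0,0,0.05],[0.0049,0.0001,0],-1],[[0,0,0.05],[0.0049,0.0001,0],-1]]}}

```text
clock: 27.6
position: [0.6118, -0.1907, 0.1356]
tool_rot: [0.0, -0.117, 0.993, 0.0]
contact_force: [1.5, -0.1, -1.9]
grip_width: -0.0001
gripper_force: 1.0
```

>>> {"method": "apply_moves", "body": {"targets": [[[0,0,0.05],[0.0049,0.0001,0],-1],[[0,0,0.05],[0.0049,0.0001,0],-1],[[0,0,0.05],[0.0049,0.0001,0],-1],[[0,0,0.05],[0.0049,0.0001,0],-1]]}}

```text
clock: 28.0
position: [0.6069, -0.1916, 0.1356]
tool_rot: [0.0, -0.039, 0.999, -0.0]
contact_force: [2.2, 0.4, -1.4]
grip_width: 0.0
gripper_force: 0.9
```

>>> {"method": "apply_moves", "body": {"targets": [[[0,0,0.05],[0.0049,0.0001,0],-1],[[0,0,0.05],[0.0049,0.0001,0],-1],[[0,0,0.05],[0.0049,0.0001,0],-1],[[0,0,0.05],[0.0049,0.0001,0],-1]]}}

```text
clock: 28.4
position: [0.602, -0.1918, 0.1356]
tool_rot: [0.0, 0.04, 0.999, -0.0]
contact_force: [1.4, -0.4, -0.8]
grip_width: -0.0001
gripper_force: 0.9
```

>>> {"method": "apply_moves", "body": {"targets": [[[0,0,0.05],[0.0049,0.0004,0],-1],[[0,0,0.05],[0.0049,0.0004,0],-1],[[0,0,0.05],[0.0049,0.0004,0],-1],[[0,0,0.05],[0.0049,0.0004,0],-1]]}}

```text
clock: 28.8
position: [0.597, -0.1909, 0.1355]
tool_rot: [0.0, 0.118, 0.993, -0.0]
contact_force: [2.7, -1.8, -1.9]
grip_width: -0.0
gripper_force: 1.0
```

>>> {"method": "apply_moves", "body": {"targets": [[[0,0,0.05],[0.0049,0.0003,0],-1],[[0,0,0.05],[0.0049,0.0003,0],-1],[[0,0,0.05],[0.0049,0.0003,0],-1],[[0,0,0.05],[0.0049,0.0003,0],-1]]}}

```text
clock: 29.2
position: [0.5923, -0.1894, 0.1355]
tool_rot: [0.0, 0.196, 0.981, -0.001]
contact_force: [1.3, -1.4, -1.8]
grip_width: -0.0
gripper_force: 1.0
```

>>> {"method": "apply_moves", "body": {"targets": [[[0,0,0.05],[0.0049,0.0003,0],-1],[[0,0,0.05],[0.0049,0.0003,0],-1],[[0,0,0.05],[0.0049,0.0003,0],-1],[[0,0,0.05],[0.0049,0.0003,0],-1]]}}

```text
clock: 29.6
position: [0.5891, -0.1888, 0.1358]
tool_rot: [0.002, 0.273, 0.962, -0.002]
contact_force: [3.8, -6.8, -2.7]
grip_width: -0.0001
gripper_force: 4.0
```

```bash
python3 wing.py
```

```text
t 29.6 pos [ 0.5891 -0.1888  0.1358] r 32.9 phi -118.4 yaw 148.3 toolz [ 0.002 -0.005 -1.   ] j6 14.0 F [ 3.85 -6.81 -2.74] M [-1.388e+00 -9.320e-01  1.000e-03]
wing 34.19999999999999 n 4114 ctr [ 0.5997 -0.1584] sd [0.0043 0.0159]
```

The force rose to about 8 N along the wing normal and the finger stopped, so the screw is at its stop after about 8.15 rad. I'll back off and lift clear.

>>> {"method": "apply_moves", "body": {"targets": [[[0,0,0],[-0.01,0,0],-1],[[0,0,0],[-0.01,0,0],-1],[[0,0,0],[0,0,-0.05],-1],[[0,0,0],[0,0,-0.1],-1],[[0,0,0],[0,0,-0.15],-1],[[0,0,0],[0,0,-0.15],-1],[[0,0,0],[0,0,-0.15],-1],[[0,0,0],[0,0,0],-1],[[0,0,0],[0,0,0],-1]]}}

```text
clock: 30.55
position: [0.5927, -0.189, 0.2883]
tool_rot: [0.002, 0.272, 0.962, 0.0]
contact_force: [0.4, 0.2, -1.1]
grip_width: 0.0
gripper_force: 0.0
```

```bash
python3 - <<'E'
from wing import *
st(); wing(z=.165,save='pics/w9.png'); wing(z=.165)
E
```

```text
t 30.55 pos [ 0.5927 -0.189   0.2883] r 31.5 phi -112.3 yaw 148.4 toolz [ 0.004 -0.001 -1.   ] j6 13.9 F [ 0.41  0.25 -1.14] M [-0.024 -0.009  0.009]
wing 36.099999999999994 n 838 ctr [ 0.6031 -0.1594] sd [0.0036 0.0162]
wing 36.0 n 851 ctr [ 0.6032 -0.1594] sd [0.0037 0.0162]
```

View pics/w9.png

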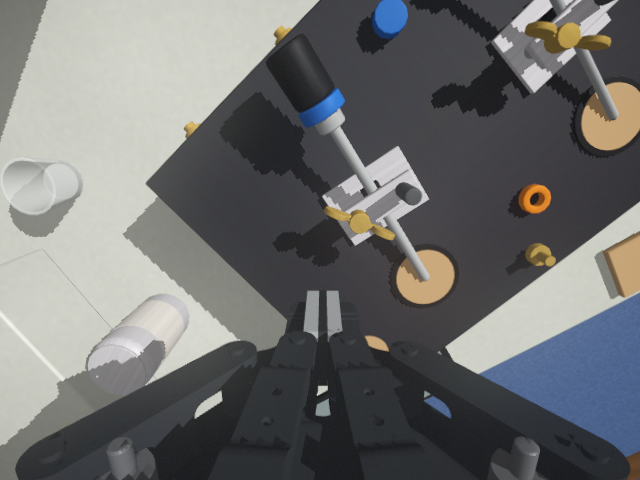

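The final view shows the wing screw at (360,222) and the gripper clear of everything. The ring, spare screw, lens cap, cup and wipes are all standing, and the forceps screw hasn't been touched. I'm handing in.

```bash
python3 -c "
from bench import bot
print(bot.finish_job())"
```

```text
the job is handed in; nothing more can be done
None
```

I turned the telescope's wing screw clockwise about 8.15 rad until the push force jumped from about 2–3 N to about 8 N and the finger stopped, which I took as its stop without a second check push. I left the forceps screw and the loose items alone, lifted the gripper clear, and handed the job in at about 31 s.

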